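Feel the cover plate onto the jig's hidden pins and hold it down

ROBOT

A 7-joint arm with a two-finger parallel gripper is mounted at the origin on a cart in front of the work surface, level with it; the furniture and walls round the work are solid. World frame = base frame: x ahead of the robot, y to its left, z up, the work surface at z = 0. Lengths are in m, angles in degrees, forces in N, time in s.
With the tool pointing down it reaches from about 0.4 to 0.875 m from the base axis. Payload 4.4 kg.
Tool frame: the origin (TCP) lies at the very end of the fingers, on their centre line; the grasp point (between the pads) lies 19 mm behind it; z points along the fingers, y is the line along which they close (so a half turn about z gives the same grasp; the last joint's range is limited). The gripper opens to 85 mm and grips with 20 to 120 N. Pads are 22 mm wide; open, the fingers measure 114 mm over their backs; the gripper's body (76 mm by 85 mm) begins 54 mm behind the grasp point. The pads swing forward as they close: fully open they stand 13 mm farther back than shut.
Start: joints at [65.902, 36.005, 2.206, 86.941, -1.547, 57.084, -1.146], TCP at [0.226, -0.61, 0.231] pointing down, gripper open.
Joint ranges: [-175.42, 175.42], [-21.48, 121.26], [-71.46, 75.88], [10.55, 141.38], [-63.04, 243.04], [13.31, 113.54], [-168.57, 168.57]. Speed limits (degrees/s): [147.25, 147.25, 180, 180, 180, 180, 180].

INTERFACE

Orientations are given as [roll, pitch, yaw] about the fixed x, y, z axes, in that order (R = Rz(yaw) Ry(pitch) Rx(roll)).
In Python, from cell import bot gives the robot as it stands. Calls block until the motion is done:
- bot.movep(position, orientation): joint-space move of the TCP to a pose.
- bot.move_straight(position, rotation=None, vel=0.15): straight line of the TCP; rotation=None keeps the orientation; vel is the mean speed in m/s.
- bot.set_joints(angles): joint-space move.
- bot.set_gripper(opening): finger opening in m; the grip force is fixed at half the most; returns when the fingers have stopped.
- bot.hold(seconds).
- bot.solve_ik(position, orientation): joint angles nearest the present ones, or None.
- bot.read_state(): the state.
- bot.get_image(name): name is "scene" or "top" or "wrist"; returns a dict with "pixels" (480x640x3 uint8, blue, green, red), "vfov" (degrees; the focal length in pixels is half the picture's height over the tangent of half this angle, whatever the lens; pixels are square), "cx", "cy" (the principal point, pixels), "R" (3x3) and "t" (3): a world point X has camera coordinates R X + t. Camera axes: x right, y down, z forward; pixel columns grow to the right and rows downward; lengths in m; the calibration is good to about 2 mm. The wrist camera is an equidistant fisheye: a pixel r from the principal point sees the ray r / f radians off the axis. A picture is of the moment at which its call begins. There is no depth.
A pose or a line that the arm cannot do raises bot.Unreachable and nothing moves.
- bot.close_job(): hands the job in; it is judged then, once.
The state is a dict: "time": time; "joint_pos": joint angles; "joint_velocities": joint speeds; "joint_torque": joint torques, N m; "position": TCP position; "tcp_rot": TCP orientation; "contact_force": force on the tool from outside, world axes, zero at the start; "moment": the same for the moment, N m; "gripper_width": finger opening in m; "grip_force": force on a finger pad.
Only numpy, scipy, OpenCV 4.12 (cv2) and the standard library are available. Lean on these libraries where they do the work, as an engineer would, in place of code of your own. Each camera call takes 0.05 s, during which the arm holds its last target. There are 200 camera calls.

TASK

Pick up the blue cover plate by its black handle and lower it level onto the pins of the jig, lined up along the middle of the jig and with its near edge over the yellow line across the jig. From there slide it along the jig, low and in touch with the pins, towards the far end until its hidden bores drop over the two pins; then press it fully down against the sprung pad and finish while still holding it pressed down. Leave the bottle, the loupe and the heat sink undisturbed.

Things in the scene. Friction and masses are not known exactly. Their poses are not given: they have to be found in the camera images.
- jig_top (a point): Centre of the top face of the jig's aluminium base plate, 200 x 110 x 12 mm, fixed to the bench (top 12 mm above it). x runs along the plate's long side to the far end, z up. On it stands a grey pin block, 70 (x) x 46 mm, 88 mm wide over its clamp ears, centred across the plate (y = 0) and parallel to it. Its flat top, the stop for the cover, is 11 mm above this point.
- jig_line (a point): Middle of the yellow line across the jig's base plate, on its top face, 77 mm from the plate's centre towards its near end. With the cover's near edge over it, the cover's middle is at x = -22 mm from jig_top. Axes as jig_top.
- pin_line (a point): Point on the jig's middle line at the height of the pin tips, 21 mm above the base plate, 5.5 mm beyond its centre. The pin block is clamped at a different place each time: its centre is up to 8.5 mm before or beyond this point along x (not reported: look or feel). Two 10 mm pins with flat, chamfered tips stand on it: the near one 20 mm before its centre and 12 mm to +y, the far one 20 mm beyond and 12 mm to -y.
- cover_grip (a point): Centre of the cover's black handle grip, 43 mm above the plate's underside, over its middle. The handle is an upright bar 16 mm thick (x), 50 mm long (y), topping out 61 mm above the underside; grip it across the 16 mm. Height above jig_top: 64 mm riding on the pin tips, 58 mm dropped on and resting on the pad, 54 mm fully home. x along the plate, z up.
- cover_under (a point): Centre of the underside of the blue cover plate, 110 (x) x 60 (y) x 15 mm, 0.14 to 0.24 kg. Two blind bores 12 mm deep in the underside, unseen from above: at x = +20, y = -12 mm and at x = -20, y = +12 mm, each 13 mm in x and 14 mm in y (1.5 and 2 mm play round a 10 mm pin). It fits either way round. Axes as cover_grip.
- pad (a joint): Travel of the orange sprung pad (24 x 30 mm) in the middle of the pin block, in m: 0 up (its top 15 mm above the base plate), 0.004 fully down, level with the stop. Its spring pushes back with 5 N at the start and 11 N at the end, more than the cover's weight, so it rises again when let go.
- flux_bottle: Small amber dropper bottle with black cap, 31 mm wide, 81 mm tall, behind the work; origin at the centre of its foot. Not to be disturbed.
- loupe: Black eye loupe, 37 mm wide, 41 mm tall, behind the jig; origin at the centre of its foot. Not to be disturbed.
- heat_sink: Finned aluminium heat sink, 36 x 44 x 19 mm, behind the jig; origin at the centre of its underside. Not to be disturbed.

How it is judged:
By the outcome, as a careful person would: the job done as asked, in the order asked, and still so for the second after the job is handed in, while the arm keeps its last pose, push and grip.
It also fails if it takes over 48 s, if anything falls off the work surface, if the arm or the gripper's body presses on something with over 40 N, if the wrist force passes 120 N, or if a joint passes its speed limit or range.

## Working session

There is one attempt and no reset: what is moved stays moved. The work goes in short steps, each a Python script; the robot and the scene stay as the last script left them, time stands still between calls to the robot, and variables do not carry over. Pictures are saved under pics/ and viewed, at most 10 in all, crops included, and the job is handed in when it is done.

```bash
mkdir -p pics; ls; cat > h.py <<'E'
import numpy as np, cv2, json, pickle
from cell import bot
def grab(name,tag):
    im=bot.get_image(name); cv2.imwrite(f'pics/{tag}.png',im['pixels'])
    pickle.dump(im,open(f'pics/{tag}.pkl','wb')); return im
def load(tag): return pickle.load(open(f'pics/{tag}.pkl','rb'))
def ray(im,u,v,fish=False):
    f=240/np.tan(np.radians(im['vfov'])/2); d=np.array([u-im['cx'],v-im['cy']])
    if fish:
        r=np.hypot(*d); th=r/f; c=np.r_[d/r*np.sin(th),np.cos(th)] if r>0 else np.array([0,0,1.])
    else: c=np.r_[d/f,1]; c/=np.linalg.norm(c)
    R=np.array(im['R']); t=np.array(im['t']); return -R.T@t, R.T@c
def onz(im,u,v,z,fish=False):
    o,d=ray(im,u,v,fish); return o+d*(z-o[2])/d[2]
def tri(*rays):
    A=sum(np.eye(3)-np.outer(d,d) for o,d in rays); b=sum((np.eye(3)-np.outer(d,d))@o for o,d in rays)
    p=np.linalg.solve(A,b); return p,[np.linalg.norm((np.eye(3)-np.outer(d,d))@(p-o)) for o,d in rays]
def proj(im,X):
    f=240/np.tan(np.radians(im['vfov'])/2); c=np.array(im['R'])@X+np.array(im['t']); return c[:2]/c[2]*f+[im['cx'],im['cy']]
E
python3 - <<'E'
from h import *
for n in ['scene','top']:
    im=grab(n,n+'0'); print(n,im['vfov'],im['cx'],im['cy'],-np.array(im['R']).T@im['t'],np.array(im['R']).round(2).tolist())
print(bot.read_state())
E
```

```text
pics
scene 46.14498135346235 328.4433855229683 246.59477895473634 [ 0.03730787 -0.57712337  0.61961441] [[0.69, -0.73, 0.02], [-0.42, -0.42, -0.8], [0.59, 0.55, -0.6]]
top 54.966284365510134 313.9296478263291 233.87322933033943 [ 0.52662959 -0.06080013  0.9192465 ] [[-0.01, -1.0, -0.03], [-1.0, 0.01, -0.1], [0.1, 0.03, -0.99]]
{'time': 0.1, 'joint_pos': array([65.9012653 , 36.0536203 ,  2.20330525, 86.99037366, -1.54784783,
       57.08465969, -1.14454795]), 'joint_velocities': array([ 0.01596861, -0.12066838, -0.07735576, -0.12215161,  0.01218278,
       -0.02550997, -0.02533096]), 'joint_torque': array([ 3.12831595e-03, -5.64536726e+01,  1.23024948e+00, -1.93975604e+01,
        1.12812436e-02,  5.35844461e-03, -8.01784580e-06]), 'position': array([ 0.22564367, -0.60897407,  0.23048061]), 'tcp_rot': array([-1.79901033e+02,  6.28715482e-04,  2.03290996e+01]), 'contact_force': array([ 0.01375498, -0.32479284, -0.26025628]), 'moment': array([ 0.02131092, -0.01425111,  0.02176404]), 'grip_force': 0.0, 'gripper_width': 0.08531855335710274}
```

View pics/scene0.png

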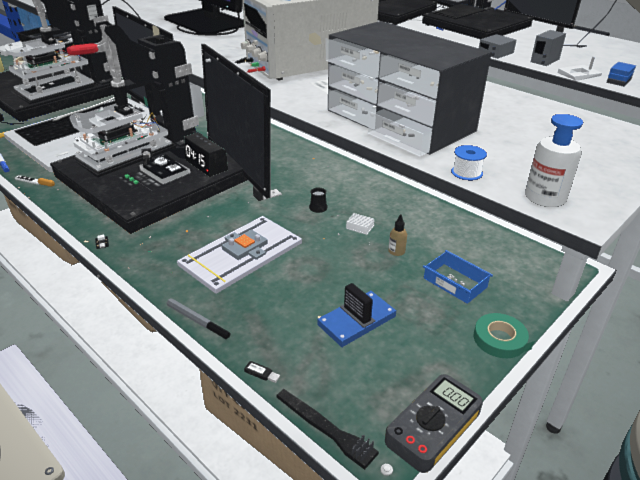

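View pics/top0.png

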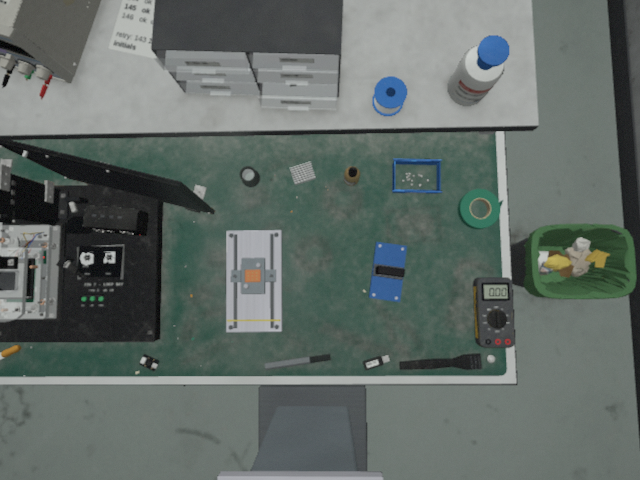

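Scene: jig around (240,253), cover around (357,318) with its handle at (357,303). Top: jig at about (254,281) with the yellow line at its lower (near) end, cover at (388,272). I'll enlarge both in one composite.

```bash
python3 - <<'E'
from h import *
t=load('top0')['pixels']; s=load('scene0')['pixels']
def c(im,u,v,w,h,k): return cv2.resize(im[v:v+h,u:u+w],None,fx=k,fy=k,interpolation=cv2.INTER_CUBIC)
# each 400x300
a=np.vstack([np.hstack([c(t,190,220,133,100,3)[:300,:399],c(t,340,225,133,100,3)[:300,:399]]),
 np.hstack([c(s,173,205,133,100,3),c(s,300,270,133,100,3)])])
a2=c(t,215,225,80,115,5)
cv2.imwrite('pics/crops.png',a); 
cv2.imwrite('pics/jigtop.png',cv2.resize(t[225:340,215:295],None,fx=5,fy=5,interpolation=cv2.INTER_CUBIC))
E
```

```text
(no output)
```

View pics/crops.png

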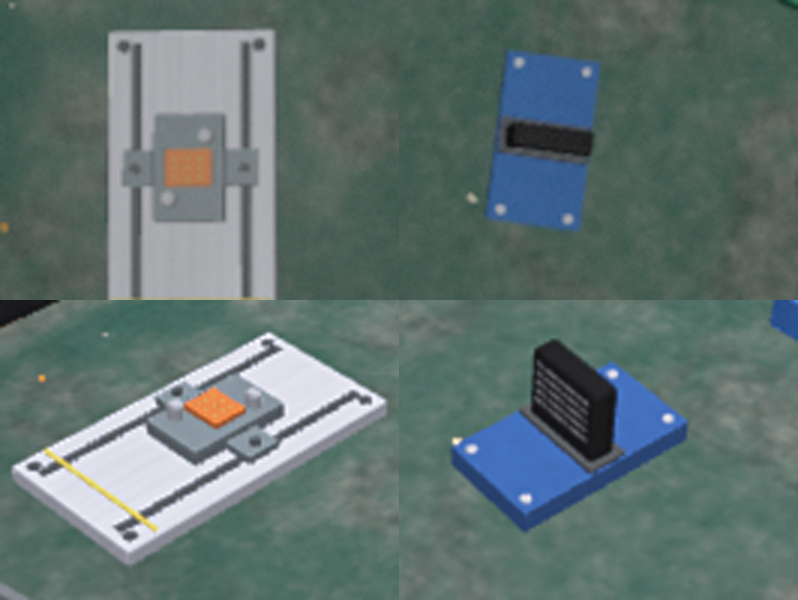

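View pics/jigtop.png

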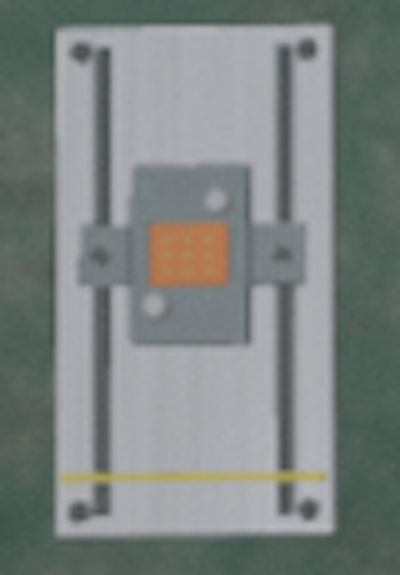

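```bash
cat > m.py <<'E'
from h import *
t=load('top0'); s=load('scene0')
def P(k,o,off,p): return (np.array(p)-off+.5)/k-.5+o
T=lambda p:P(5,[215,225],[0,0],p); S=lambda p:P(3,[173,205],[0,300],p)
TC=lambda p:P(3,[340,225],[399,0],p); SC=lambda p:P(3,[300,270],[399,300],p)
def go(n,a,b):
    p,r=tri(ray(t,*a),ray(s,*b)); print(n,(p*1000).round(1),(np.array(r)*1000).round(1)); return p
J={n:go(n,T(a),S(b)) for n,a,b in [('n+',(80,512),(37,466)),('n-',(309,510),(130,537)),('f+',(80,52),(268,343)),('f-',(307,49),(365,400)),
 ('pinn',(153,305),(175,405)),('pinf',(215,200),(254,393)),('line+',(62,477),(46,451)),('line-',(326,476),(156,528))]}
C={n:go('c'+n,TC(a),SC(b)) for n,a,b in [('f+',(519,62),(613,374)),('f-',(587,72),(668,419)),('n+',(500,209),(472,449)),('n-',(568,219),(526,498))]}
for n,D in (('jig',J),('cov',C)):
    c=sum(D[k] for k in ('f+','f-','n+','n-'))/4; ax=D['f+']+D['f-']-D['n+']-D['n-']; ay=D['f+']+D['n+']-D['f-']-D['n-']
    print(n,c.round(4),np.degrees(np.arctan2(ax[1],ax[0])),np.degrees(np.arctan2(-ay[0],ay[1])),np.linalg.norm(ax)/2,np.linalg.norm(ay)/2)
print('plate corners z=.012',[onz(t,*T(p),.012).round(4) for p in [(56,28),(332,25),(335,535),(57,537)]])
print('pins z=.033',[onz(t,*T(p),.033).round(4) for p in [(153,305),(215,200)]],'line',[onz(t,*T(p),.012).round(4) for p in [(62,477),(326,476)]])
print('cov z=.015',[onz(t,*TC(p),.015).round(4) for p in [(519,62),(587,72),(500,209),(568,219)]])
E
python3 m.py
```

```text
n+ [434.3 131.6  11.1] [0.9 0.9]
n- [433.9  42.5  10.2] [0.2 0.2]
f+ [614.3 133.6  10.6] [0.3 0.3]
f- [614.2  43.   11.1] [0.1 0.1]
pinn [514.1 100.5  29.6] [0.1 0.1]
pinf [554.4  76.4  30. ] [0.4 0.4]
line+ [447.1 139.4  10.8] [0. 0.]
line- [447.1  35.6  12.9] [0. 0.]
cf+ [ 590.2 -161.2   14.2] [0.4 0.4]
cf- [ 583.  -205.    14.4] [0.2 0.2]
cn+ [ 495.1 -146.8   14.1] [0.4 0.4]
cn- [ 488.4 -190.3   14.6] [0.4 0.4]
jig [0.5242 0.0877 0.0108] 0.4078917714099221 -0.13028526805822116 0.18014872362465917 0.08988134090627513
cov [ 0.5392 -0.1758  0.0143] -8.703323612795057 -9.035997967462793 0.09596259790773039 0.044188590313411165
plate corners z=.012 [array([0.6236, 0.1432, 0.012 ]), array([0.6235, 0.033 , 0.012 ]), array([0.4243, 0.0322, 0.012 ]), array([0.4241, 0.1409, 0.012 ])]
pins z=.033 [array([0.514, 0.1  , 0.033]), array([0.554 , 0.0762, 0.033 ])] line [array([0.4472, 0.1391, 0.012 ]), array([0.447 , 0.0357, 0.012 ])]
cov z=.015 [array([ 0.5898, -0.1608,  0.015 ]), array([ 0.5828, -0.2047,  0.015 ]), array([ 0.4949, -0.1464,  0.015 ]), array([ 0.4881, -0.19  ,  0.015 ])]
```

Measurements agree with the given sizes: screw pitch 180×90 on the jig, 40/24 between pins, heights within 1.5 mm. The block sits about 10 mm beyond the jig centre. Now the pick.

```bash
python3 - <<'E'
from h import *
p=[0.5392,-0.1758]
for y in (81.1,-98.9):
    print(y,bot.solve_ik([*p,.15],[180,0,y]), bot.solve_ik([.51,.088,.1],[180,0,y+9.1]))
E
```

```text
81.1 [ 23.96559035  35.62349562 -13.45257845 104.78713247  11.92969599
  40.95891933  -5.00282177] [ -4.12690309  37.03873279 -13.07101394 114.45775514  15.72996754
  30.16503681 -28.11207506]
-98.9 [  -5.66457395   39.34065007   33.47032766  105.66559639  -30.15141569
   44.11073491 -144.84349034] [ -32.53541722   40.37738984   30.31120359  115.26620301  -35.98792059
   33.80758535 -157.22150649]
```

```bash
python3 - <<'E'
from h import *
p=[0.5392,-0.1758]
bot.movep([*p,.14],[180,0,81.1])
im=grab('wrist','w1')
bot.move_straight([*p,.025],vel=.1)
print(bot.read_state()['contact_force'])
bot.set_gripper(0.0)
s=bot.read_state(); print(s['position'],s['gripper_width'],s['grip_force'],s['contact_force'],s['time'])
bot.move_straight([*p,.105],vel=.1)
s=bot.read_state(); print(s['position'],s['contact_force'],s['moment'],s['time'])
bot.movep([.502,.0877,.125],[180,0,90.2])
s=bot.read_state(); print(s['position'],s['tcp_rot'],s['contact_force'],s['moment'],s['time'])
a=grab('top','top1')['pixels'];b=grab('scene','scene1')['pixels']
g=lambda im,u,v:cv2.resize(im[v:v+150,u:u+133],None,fx=3,fy=3,interpolation=cv2.INTER_CUBIC)
cv2.imwrite('pics/held.png',np.hstack([g(a,190,215),g(b,170,160)]))
E
```

```text
[-0.31543574 -0.57451263  0.53095833]
[ 0.53945042 -0.17586604  0.02521327] 0.01526315285205163 59.31501030921936 [0.0930634  0.71951132 2.46014232] 4.05
[ 0.53859397 -0.17567515  0.10442978] [ 0.04754714  0.16812906 -2.54951824] [0.03589775 0.03988352 0.03660512] 5.0
[0.50245769 0.08582389 0.12472241] [-1.79996259e+02  8.21785281e-02  9.00697426e+01] [-0.34338504 -0.64506433 -1.51261402] [-0.02624229 -0.06346166 -0.03599288] 6.0417
```

View pics/held.png

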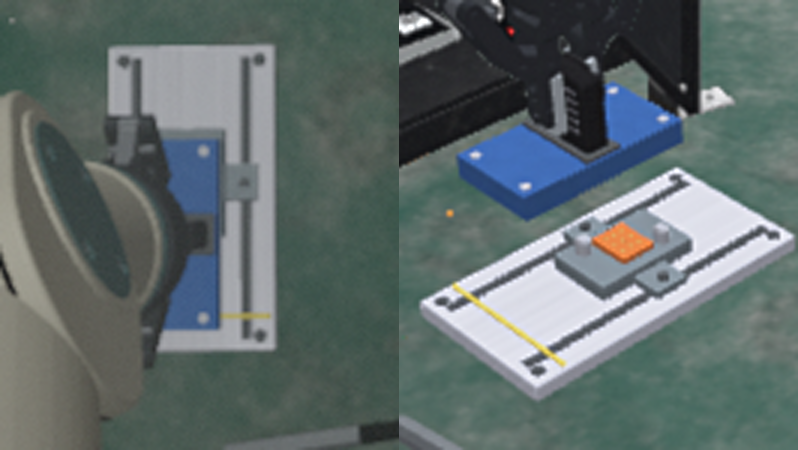

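The cover hangs level in the gripper. In the top view two of its screws show at (203,151) and (203,318); in the scene view all four show at (612,90), (662,118), (475,155) and (525,186).

```bash
python3 - <<'E'
from h import *
t=load('top1'); s=load('scene1')
P=lambda o,off,p:(np.array(p)-off+.5)/3-.5+o
T=lambda p:P([190,215],[0,0],p); S=lambda p:P([170,160],[399,0],p)
q={}
for n,a,b in [('f-',(203,151),(662,118)),('n-',(203,318),(525,186))]:
    p,r=tri(ray(t,*T(a)),ray(s,*S(b))); q[n]=p; print(n,(p*1000).round(1),(np.array(r)*1000).round(1))
z=(q['f-'][2]+q['n-'][2])/2
for zz in (z,.1157):
  c=[onz(s,*S(b),zz) for b in [(612,90),(662,118),(475,155),(525,186)]]
  print('scene@',zz,np.mean(c,0).round(4),np.round(c,4).tolist())
st=bot.read_state(); print(st['position'],st['tcp_rot'],st['joint_velocities'].round(2))
E
```

```text
f- [550.8  64.1 114.1] [0. 0.]
n- [454.9  63.7 114.1] [0.2 0.2]
scene@ 0.11414119144755551 [0.5027 0.0856 0.1141] [[0.5506, 0.1077, 0.1141], [0.5509, 0.0641, 0.1141], [0.4543, 0.107, 0.1141], [0.455, 0.0635, 0.1141]]
scene@ 0.1157 [0.5012 0.0835 0.1157] [[0.549, 0.1056, 0.1157], [0.5493, 0.0621, 0.1157], [0.453, 0.1048, 0.1157], [0.4537, 0.0615, 0.1157]]
[0.50257066 0.08537335 0.12472497] [-1.79995869e+02  7.01283240e-02  8.99892979e+01] [ 0.26 -0.14 -0.41 -0.04 -0.2  -0.1   0.  ]
```

```bash
cat >> h.py <<'E'
def rd(tag=''):
    s=bot.read_state(); print(tag,'t%.2f'%s['time'],'p',(s['position']*1000).round(1),'rot',s['tcp_rot'].round(2),'F',s['contact_force'].round(1),'M',s['moment'].round(2),'w %.4f'%s['gripper_width']); return s
E
python3 - <<'E'
from h import *
goal=np.array([.502,.0877,.066]); cmd=goal.copy()
bot.hold(.3); rd('a')
bot.move_straight(cmd,[180,0,90.2],vel=.06); bot.hold(.3); s=rd('b')
for i in range(2):
    cmd+=goal-s['position']; bot.move_straight(cmd,[180,0,90.3],vel=.02); bot.hold(.3); s=rd('c'); print(cmd)
E
```

```text
a t6.44 p [502.1  87.1 124.9] rot [-1.800e+02  1.000e-02  9.014e+01] F [ 0.7  0.  -3.3] M [-0.02  0.01  0.03] w 0.0155
b t7.88 p [502.2  87.7  66.3] rot [ 1.7997e+02 -1.0000e-02  9.0200e+01] F [ 0.5  0.1 -2.4] M [-0.02 -0.04  0.  ] w 0.0150
c t8.43 p [501.8  87.7  65.7] rot [-180.     0.    90.3] F [-0.3 -1.2 -2.2] M [ 0.07 -0.07 -0.  ] w 0.0154
[0.50181829 0.08768712 0.06574632]
c t8.97 p [502.   87.7  66. ] rot [-180.    -0.    90.3] F [ 0.3  0.4 -2.6] M [-0.04  0.02  0.02] w 0.0149
[0.50202129 0.0877134  0.06603168]
```

```bash
cat >> h.py <<'E'
def fz(n=4):
    v=[]
    for _ in range(n): bot.hold(.03); v.append(np.r_[bot.read_state()['contact_force'],bot.read_state()['moment']])
    return np.mean(v,0)
E
python3 - <<'E'
from h import *
z=.066; b=fz(); print(b.round(2))
while z>.053:
    z-=.002 if z>.061 else .0007
    bot.move_straight([.502,.0877,z],[180,0,90.3],vel=.02); bot.hold(.1); f=fz(); print(round(z,4),f.round(2))
    if f[2]-b[2]>4: break
rd()
a=grab('scene','scene2')['pixels'];c=grab('top','top2')['pixels']
g=lambda im,u,v:cv2.resize(im[v:v+150,u:u+133],None,fx=3,fy=3,interpolation=cv2.INTER_CUBIC)
cv2.imwrite('pics/ride.png',np.hstack([g(c,190,215),g(a,170,180)]))
E
```

```text
[-0.14  0.14 -2.3  -0.01 -0.    0.01]
0.064 [ 0.01  0.08 -2.31  0.03 -0.   -0.03]
0.062 [ 0.02 -0.3  -1.97 -0.01 -0.01 -0.  ]
0.06 [ 0.21  0.23 -2.55  0.   -0.   -0.03]
0.0593 [ 0.12  0.03 -2.13 -0.    0.01 -0.  ]
0.0586 [-0.21 -0.13 -2.34  0.    0.01 -0.01]
0.0579 [-1.1  -0.02  3.04 -0.03  0.13  0.03]
 t12.01 p [502.1  87.7  58.1] rot [179.98  -0.    90.3 ] F [-1.   0.3  3. ] M [-0.03  0.15  0.01] w 0.0156
```

View pics/ride.png

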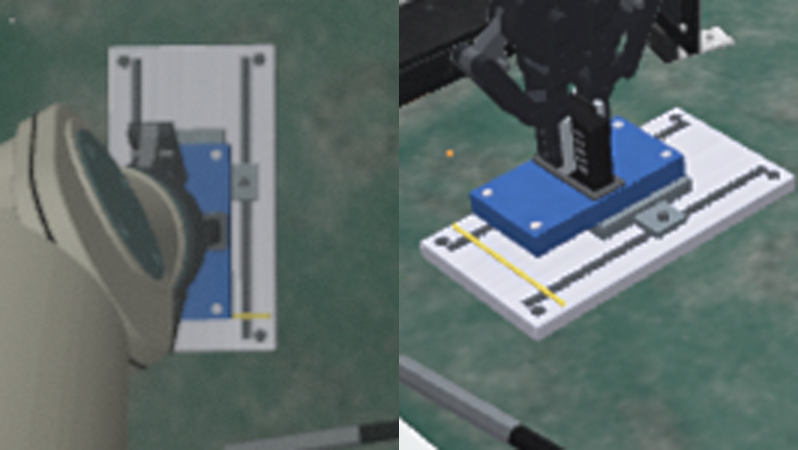

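Contact came at TCP z 58 mm, which is the pin-tip height. The near edge is over the yellow line (top view row ~318, line at ~316), and the cover is level. Now the slide.

```bash
python3 - <<'E'
from h import *
z=.0577; x=.502; b=-2.3; z0=.0577; dropped=False
while x<.540 and not dropped:
    x+=.002 if x<.526 else .0007
    bot.move_straight([x,.0877+.003*(x-.524),z],[180,0,90.3],vel=.02); f=fz(3); k=0
    while f[2]-b<2.5 and not dropped:
        z-=.0003; bot.move_straight([x,.0877+.003*(x-.524),z],[180,0,90.3],vel=.02); f=fz(2); dropped=z<z0-.0014
    if f[2]-b>8: z+=.0002
    print(round(x,4),round(z,4),f.round(2))
    if abs(f[0])>20: break
s=rd()
E
```

```text
0.504 0.0579 [-5.98  0.27 10.56  0.06  0.98  0.  ]
0.506 0.0581 [-4.14  0.54  8.07 -0.01  0.71 -0.01]
0.508 0.0581 [-3.22  0.26  5.19  0.03  0.54  0.02]
0.51 0.0583 [-4.39 -0.03  6.54  0.03  0.73  0.02]
0.512 0.0583 [-1.18  0.47  1.22  0.03  0.18  0.  ]
0.514 0.058 [-0.    0.03  1.41 -0.02  0.03 -0.01]
0.516 0.058 [-2.32 -0.07  5.67  0.01  0.58  0.01]
0.518 0.058 [-2.85  0.15  5.63 -0.03  0.58  0.02]
0.52 0.058 [-2.96 -0.28  5.56 -0.01  0.6  -0.03]
0.522 0.0582 [-3.05  0.01  5.99 -0.03  0.6  -0.  ]
0.524 0.0582 [-0.89  0.31  2.64  0.01  0.25 -0.01]
0.526 0.0582 [-2.1  -0.3   1.86 -0.01  0.4   0.02]
0.5267 0.0582 [-1.35 -0.14  1.19  0.    0.43 -0.02]
0.5274 0.0579 [-0.34 -0.97  1.37 -0.04  0.09  0.01]
0.5281 0.0579 [-1.88 -0.48  4.15 -0.04  0.44 -0.  ]
0.5288 0.0579 [-3.16  0.18  5.65 -0.03  0.75  0.  ]
0.5295 0.0581 [-4.17 -0.46  5.79  0.03  0.89 -0.  ]
0.5302 0.0563 [ 0.9  -0.03  1.   -0.05 -0.41  0.03]
 t20.94 p [530.6  87.8  56.5] rot [ 1.7995e+02 -1.0000e-02  9.0300e+01] F [0.9 0.2 0.7] M [-0.04 -0.43  0.03] w 0.0152
```

```bash
python3 - <<'E'
from h import *
z=.0563; x=.5302
for i in range(3):
    x+=.0007; bot.move_straight([x,.0877,z],[180,0,90.3],vel=.02); f=fz(3); print(round(x,4),round(z,4),f.round(2))
    if abs(f[0])>12: break
while z>.0515:
    z-=.0006; bot.move_straight([x,.0877,z],[180,0,90.3],vel=.02); f=fz(3); print(round(x,4),round(z,4),f.round(2))
    if f[2]>8: break
    if abs(f[0])>4: x+=np.sign(f[0])*.0004
    
s=rd()
E
```

```text
0.5309 0.0563 [ 2.23  0.21 -1.56  0.03 -0.48 -0.  ]
0.5316 0.0563 [ 0.52 -0.23 -1.75  0.07 -0.21  0.04]
0.5323 0.0563 [-0.27 -0.35 -2.31  0.02  0.02 -0.01]
0.5323 0.0557 [-0.57 -0.6  -2.25  0.02 -0.03 -0.01]
0.5323 0.0551 [ 0.03  0.35 -2.46 -0.01 -0.01  0.02]
0.5323 0.0545 [-0.12 -0.24 -2.56  0.01  0.03  0.01]
0.5323 0.0539 [ 0.27 -0.13 -2.19 -0.02  0.06 -0.01]
0.5323 0.0533 [-0.16  0.18 -2.19  0.01  0.02 -0.01]
0.5323 0.0527 [-0.06  0.33 -2.28  0.01 -0.01 -0.01]
0.5323 0.0521 [-0.75 -0.18 -0.19 -0.04  0.03 -0.01]
0.5323 0.0515 [-0.52  0.36  3.35 -0.03  0.15  0.02]
 t24.79 p [532.4  87.7  51.7] rot [179.98  -0.    90.3 ] F [-0.3  0.4  3.6] M [-0.05  0.09  0.03] w 0.0156
```

```bash
python3 - <<'E'
from h import *
z=.0515; x=.5323
while z>.0455:
    z-=.0006 if z>.0485 else .0003; bot.move_straight([x,.0877,z],[180,0,90.3],vel=.02); f=fz(4); print(round(z,4),f.round(2),(bot.read_state()['position'][2]*1e3).round(2))
    if f[2]>22: break
bot.hold(.5); s=rd()
a=grab('scene','scene3')['pixels'];c=grab('top','top3')['pixels']
g=lambda im,u,v:cv2.resize(im[v:v+150,u:u+133],None,fx=3,fy=3,interpolation=cv2.INTER_CUBIC)
cv2.imwrite('pics/home.png',np.hstack([g(c,190,215),g(a,170,180)]))
E
```

```text
0.0509 [-0.31  0.22  4.43 -0.03  0.18 -0.02] 50.98
0.0503 [-0.53 -0.16  4.98 -0.03  0.17 -0.02] 50.39
0.0497 [-0.3   0.23  6.   -0.05  0.22  0.  ] 49.88
0.0491 [-0.87 -0.45  6.98 -0.08  0.27  0.02] 49.36
0.0485 [-1.11 -0.25  7.89 -0.05  0.32 -0.  ] 48.83
0.0482 [-1.38 -0.27  8.05 -0.07  0.32 -0.01] 48.56
0.0479 [-1.26 -0.43  8.34 -0.08  0.34 -0.02] 48.31
0.0476 [-2.01 -0.4  10.38 -0.06  0.43 -0.  ] 48.17
0.0473 [-2.39 -0.35 12.65 -0.07  0.54 -0.02] 48.17
0.047 [-3.100e+00 -4.300e-01  1.561e+01 -1.000e-01  7.300e-01  1.000e-02] 48.16
0.0467 [-3.82 -0.54 18.03 -0.12  0.86  0.  ] 48.16
0.0464 [-4.56 -0.6  21.17 -0.15  1.   -0.  ] 48.16
0.0461 [-5.030e+00 -1.120e+00  2.404e+01 -1.500e-01  1.140e+00 -1.000e-02] 48.14
 t30.27 p [532.5  87.7  48.1] rot [1.7994e+02 2.0000e-02 9.0300e+01] F [-4.  -1.3 23.7] M [-0.19  1.14  0.02] w 0.0157
```

View pics/home.png

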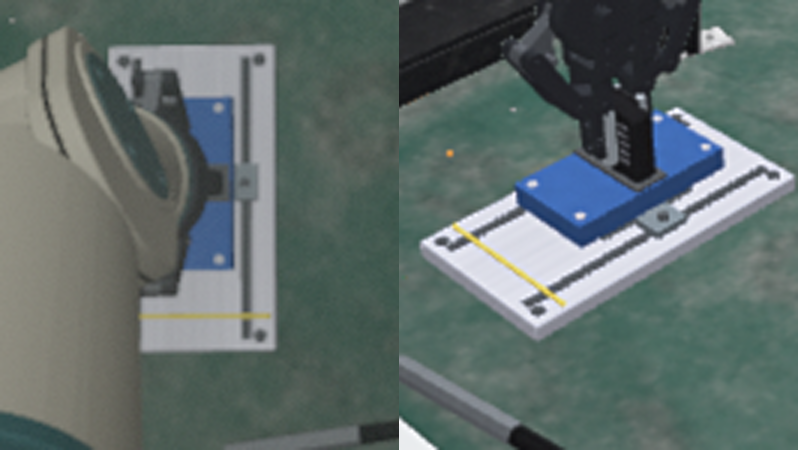

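The cover is seated on the hard stop at TCP z 48.15 mm, about 10 mm below riding height. It sits level, pressed with about 24 N, with the near edge (scene ~(515,190)–(580,245)) clear of the line.

```bash
python3 -c "
from h import *
print(bot.close_job()); "
```

```text
the job is handed in; nothing more can be done
None
```

The cover dropped over both pins and is held pressed down level on the stop with about 24 N; I handed the job in at about 30 s of the 48 s allowed, with no verdict shown, and did not check the bottle, loupe and heat sink in a closing picture.

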